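Switch the distributor spout to the blue beaker

TASK

Pull up the sprung black knob on the distributor column, swing its spout over the blue beaker and let the knob snap fully home into the notch there, feeling for the notch and never forcing the knob hard against the notches. Then push the red lever of the feed cock fully over to open it. Leave the beakers and everything else on the table where they stand.

Things in the scene. Friction and masses are not known exactly. Their poses are not given: they have to be found in the camera images.
- knob: black pull-and-turn knob with a steel swivel spout, on a white column. Origin on the vertical turning axis, 100 mm above the table when home; z up, x along spout and bar grip. Disc 84 mm across, its top 14 mm above the origin; under it a hidden lug, 36 mm from the axis. Lifted clear it turns freely, up to 1.75 rad either way. Starts home in a wide middle slot (up to 0.2 rad of play), spout roughly to +x
- knob_grip (a point): centre of the knob's bar grip, on the turning axis, 42 mm above the knob's origin. The bar is 14 mm thick (along the knob's y), 50 mm long (along its x), and runs from 14 to 57 mm above the origin: pinch it across the 14 mm from above
- spout_tip (a point): outlet at the end of the spout, 120 mm from the turning axis, about 14 mm above the beaker rims when the knob is home
- plunger (a joint): how far the knob is pulled up, in m: 0 home, 0.014 fully out. A spring pulls it down, 5 N when home and 0.4 N more per mm. Above 0.006 the lug is clear of the crown. Let down between notches, the lug rides on the flat crown (0.006) and the spring drops it home when it is turned over a notch
- head: fixed white column, blue band, 100 mm high, origin under its centre. On top a steel crown with a wide middle slot and 4 narrow notches (0.03 rad play each way), about 0.65 rad apart, one per beaker; a notch lies up to 0.2 rad either side of the direction from the turning axis to its beaker: feel for it. More than 30 N between lug and crown (1 N m of twist in a notch) damages it
- cock_base: fixed grey block of the feed cock, 70 x 50 x 25 mm, origin under its centre; its own x is the direction in which the lever is pushed open. The lever turns about its y axis, 22 mm above its origin
- cock (a joint): angle of the feed cock's lever in rad: 0 closed (leaning 0.5 rad to the block's -x), 1.0 fully open (leaning 0.5 rad to its +x). Stays where it is left, about 1 N at the ball moves it
- cock_tip (a point): centre of the red ball, 26 mm across, at the end of the 10 mm thick steel lever, 80 mm from its hinge line
- blue_beaker_rim (a point): centre of the mouth of the blue beaker, 66 mm across the mouth, 70 mm high, standing on the 8 mm thick aluminium arc tray round the column, 120 mm from the turning axis, at one of four places
- blue_beaker: the same blue beaker, origin under its centre
- white_beaker: white beaker, 66 mm across the mouth, 70 mm high, standing on the 8 mm thick aluminium arc tray; bystander, leave it where it stands
- amber_beaker: amber beaker, 66 mm across the mouth, 70 mm high, standing on the 8 mm thick aluminium arc tray; bystander, leave it where it stands
- steel_beaker: steel beaker, 66 mm across the mouth, 70 mm high, standing on the 8 mm thick aluminium arc tray; bystander, leave it where it stands
- reagent: amber reagent bottle, 68 mm across, 150 mm high, bystander
- jar: clear jar with red lid, 60 mm across, 75 mm high, bystander
- spatula: steel spatula, 200 mm long, lying, bystander
- stopper: green glass stopper, 44 mm across, 44 mm high, bystander
- vial_tray: white divided tray, 120 x 160 x 35 mm, bystander

How it is judged:
On the way, in this order (a step that is already met when the one before it is completed fails the run):
1. the knob is pulled up clear of the crown (value of joint plunger above 0.0065 m), for 0.1 s.
2. the knob is home in the notch with the spout over the blue beaker, the cock still closed (value of joint plunger below 0.0025 m and horizontal distance between spout_tip and blue_beaker_rim below 0.031 m and value of joint cock below 0.5 rad), for 0.2 s.
3. the feed cock is open (value of joint cock above 0.85 rad), for 0.2 s.
At the end, for the whole second after the job is handed in: the knob is home (pulled up less than 2.5 mm) with the spout outlet inside the mouth of the blue beaker seen from above (within 31 mm of its centre), the feed cock's lever is past 0.85 rad, and the beaker is at rest (value of joint plunger below 0.0025 m and horizontal distance between spout_tip and blue_beaker_rim below 0.031 m and value of joint cock above 0.85 rad and linear speed of blue_beaker below 0.02 m/s); the robot touches nothing.
It fails at once if the knob's lug is forced against the crown with more than 30 N (contact force between knob and head above 30 N).
It fails at once if a beaker is shifted by more than 15 mm (distance of any of blue_beaker, white_beaker, amber_beaker, steel_beaker from where it was at the start of the episode above 0.015 m).
It fails at once if a beaker is tipped (angle between any of blue_beaker, white_beaker, amber_beaker, steel_beaker's own z axis and vertical above 0.35 rad).
It fails at once if a bystander is shifted by more than 30 mm (distance of any of reagent, jar, spatula, stopper, vial_tray from where it was at the start of the episode above 0.03 m).
It also fails if it takes over 54 s, if anything falls off the work surface, if the arm or the gripper's body presses on something with over 40 N, if the wrist force passes 120 N, or if a joint passes its speed limit or range.

ROBOT

A 6-joint arm with a two-finger parallel gripper is mounted at the origin on the work surface. World frame = base frame: x ahead of the robot, y to its left, z up, the work surface at z = 0. Lengths are in m, angles in rad, forces in N, time in s.
With the tool pointing down it reaches from about 0.35 to 0.775 m from the base axis. Payload 7.3 kg.
Tool frame: the origin (TCP) lies midway between the tips of the shut fingers; the grasp point (between the pads) lies 19 mm behind it; x points along the fingers, y is the direction in which the jaws open and shut, and the axes are right-handed (so a half turn about x gives the same grasp; the last joint's range is limited). The gripper opens to 92 mm and grips with 3 to 60 N. Pads are 19 mm wide; open, the fingers measure 130 mm over their backs; the gripper's body (75 mm by 190 mm) begins 47 mm behind the grasp point.
Start: joints at [-1.451, 0.342, 1.524, -0, 1.275, -0.146], TCP at [0.138, -0.507, 0.227] pointing down, gripper open.
Joint ranges: [-2.53, 2.53], [-0.77, 2.02], [0.04, 2.7], [-1, 4.14], [0.28, 2.66], [-3.11, 3.11]. Speed limits (rad/s): [2.57, 2.57, 3.14, 3.14, 3.14, 3.14].

INTERFACE

Orientations are given as [roll, pitch, yaw] about the fixed x, y, z axes, in that order (R = Rz(yaw) Ry(pitch) Rx(roll)).
In Python, from cell import robot gives the robot as it stands. The module is installed in compiled form; this text tells all that it offers.
- The arm moves only by the tool move_arm, never from a script. Its argument "rows" is a list of rows, each a list of 7 numbers: the opening in per cent of the stroke, from 0 (shut) to 100 (fully open), then the shift along the tool's x, y, z in m, then the turn, a rotation vector about the tool's x, y, z in rad. A call has exactly 8 rows; each row shifts and turns the pose as measured when the row begins, along the tool's axes as they then stand; what a row does not reach is not made up. A row lasts 1/8 s, in which the tool goes at most 62.5 mm and 10.7 degrees, less where a joint would pass 70% of its speed; a pose out of reach is approached as far as the arm can. A call with a gripper value outside its range is refused whole. The fingers move at their own pace and stop on an object; "squeeze" is the grip in N (left out, the last holds). Time passes only in rows, so rows that do not move let the fingers close, or fill a call up. It gives the time, the measured TCP pose, the force and the opening at its end, in the units of the state.
- robot.observe(): the state, without advancing time (a new reading comes with each control period).
- robot.read_camera(name): name is "scene" or "top" or "wrist"; returns the picture (384x512x3 uint8, red, green, blue); there is no depth.
- robot.camera_model(name): a dict with "mtx" (3x3 intrinsics, pixels), "dist" ([k1, k2, p1, p2, k3] as OpenCV has them; the pictures are not rectified), "extrinsics" (4x4, takes a point from camera to world coordinates). Camera axes: x right, y up, looking along -z (the intrinsics and any distortion apply to the point x, -y, -z); pixel columns grow to the right and rows downward; lengths in m; the calibration is good to about 2 mm. A picture is of the moment at which its call begins: read the wrist's pose just before it. camera_model takes no time and is no camera call; for the wrist camera it gives the pose at the moment of the call.
- robot.hand_in(): hands the job in, once; it reports no verdict.
The state is a dict: "time": time; "qpos": joint angles; "qvel": joint speeds; "joint_efforts": joint torques, N m; "tool_pos": TCP position; "tool_rot": TCP orientation; "contact_force": force on the tool from outside, world axes, zero at the start; "torque": the same for the moment, N m; "opening": finger opening in m.
Only numpy, scipy, OpenCV 4.12 (cv2) and the standard library are available. Lean on these libraries where they do the work, as an engineer would, in place of code of your own. Each camera call takes 0.05 s, during which the arm holds its last target.

## Working session

There is one attempt and no reset: what is moved stays moved. The work goes in short steps, Python scripts to look and compute and a tool call to move; the robot and the scene stay as the last step left them, time stands still between calls to the robot, and variables do not carry over. Pictures are saved under pics/ and viewed, and the job is handed in when it is done.

Besides the shell and the picture viewer there is one more tool, called after "Call:" as a command line: name --pt "numbers of a row" for each row, then --argument value for the rest. move_arm: Moves the arm, as the interface text tells. Its arguments: {"type":"object","properties":{"rows":{"type":"array","items":{"type":"array","items":{"type":"number"}}},"squeeze":{"type":"number"}},"required":["rows"]}

```bash
mkdir -p pics; python3 - <<'E'
from cell import robot
import cv2, json
s=robot.observe(); print(s)
for n in ("scene","top","wrist"):
    m=robot.camera_model(n); print(n,m)
    im=robot.read_camera(n); cv2.imwrite(f"pics/{n}0.png",im[:,:,::-1])
E
```

```text
{'time': 0.0, 'qpos': array([-1.45100627e+00,  3.42754390e-01,  1.52502511e+00, -1.13131817e-05,
        1.27539134e+00, -1.46032067e-01]), 'qvel': array([-0.00036345, -0.00084428, -0.00216817, -0.00092228, -0.00099101,
        0.00124696]), 'joint_efforts': array([ 8.73246427e-04, -4.31241417e+01, -2.44219798e+01,  7.18881330e-02,
        5.59620315e-02, -1.31634051e-04]), 'tool_pos': array([ 0.13787128, -0.50614894,  0.2260257 ]), 'tool_rot': array([-1.70997386,  1.5692181 ,  1.69744422]), 'contact_force': array([ 0.16726125, -0.68993873, -0.72211099]), 'torque': array([-0.00974859, -0.00653677,  0.02459179]), 'opening': 0.09217367456867538}
scene {'mtx': array([[353.59333648,   0.        , 265.22421678],
       [  0.        , 353.59333648, 195.71385586],
       [  0.        ,   0.        ,   1.        ]]), 'dist': array([0.00238013, 0.        , 0.        , 0.        , 0.        ]), 'extrinsics': array([[ 0.32484786, -0.55375302,  0.76670168,  1.25562895],
       [ 0.94568992,  0.20048697, -0.2558819 , -0.18695184],
       [-0.01201833,  0.80818474,  0.58880641,  0.67171414],
     
[... 372 characters left out ...]
71],
       [-0.99934518, -0.02025063,  0.02998552,  0.06927375],
       [ 0.02552425,  0.19284283,  0.98089763,  1.11800583],
       [ 0.        ,  0.        ,  0.        ,  1.        ]])}
wrist {'mtx': array([[277.12671832,   0.        , 255.88102496],
       [  0.        , 277.12671832, 193.59373379],
       [  0.        ,   0.        ,   1.        ]]), 'dist': array([-0.04639129,  0.        ,  0.        ,  0.        ,  0.        ]), 'extrinsics': array([[ 0.26147208,  0.91828789,  0.29728723,  0.21915157],
       [-0.96520905,  0.24938631,  0.07860001, -0.48335113],
       [-0.00196192, -0.30749603,  0.95154734,  0.38403749],
       [ 0.        ,  0.        ,  0.        ,  1.        ]])}
```

View pics/scene0.png

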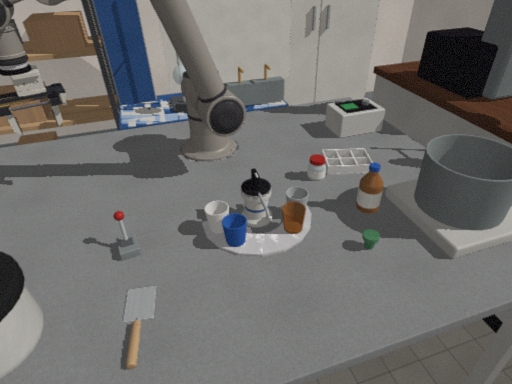

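View pics/top0.png

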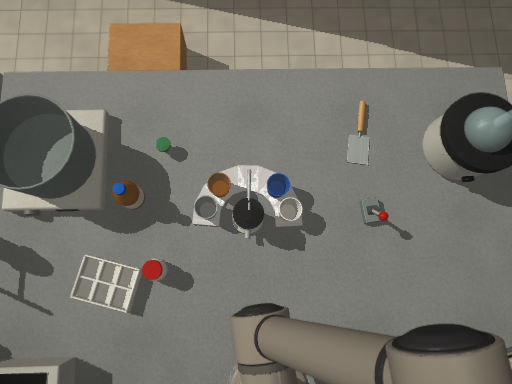

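View pics/wrist0.png

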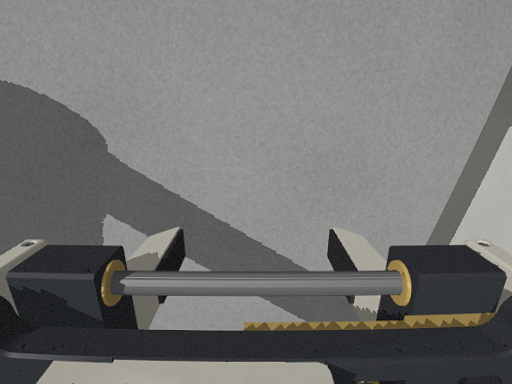

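The top view shows the column at about (248,213), the blue beaker at (278,185), the white one at (290,209), amber at (219,184), steel at (206,208), and the red ball at (383,216). Next I'll measure these.

```bash
cat > h.py <<'E'
import numpy as np, cv2
from scipy.spatial.transform import Rotation as Ro
from cell import robot
def ray(n,uv,m=None):
    m=m or robot.camera_model(n)
    p=cv2.undistortPoints(np.array([[uv]],float),m['mtx'],m['dist'])[0,0]
    d=m['extrinsics'][:3,:3]@np.array([p[0],-p[1],-1]); return m['extrinsics'][:3,3],d/np.linalg.norm(d)
def onz(n,uv,z,m=None):
    o,d=ray(n,uv,m); return o+d*(z-o[2])/d[2]
def tri(r1,r2):
    (o1,d1),(o2,d2)=r1,r2
    A=np.stack([d1,-d2],1); t=np.linalg.lstsq(A,o2-o1,rcond=None)[0]
    a=o1+d1*t[0]; b=o2+d2*t[1]; return (a+b)/2,np.linalg.norm(a-b)
def proj(n,P,m=None):
    m=m or robot.camera_model(n)
    c=np.linalg.inv(m['extrinsics'])@np.append(P,1); c=np.array([c[0],-c[1],-c[2]])
    return cv2.projectPoints(c[None],np.zeros(3),np.zeros(3),m['mtx'],m['dist'])[0].ravel()
def R(s): return Ro.from_euler('xyz',s['tool_rot']).as_matrix()
E
python3 - <<'E'
from h import *
t=cv2.imread('pics/top0.png'); s=cv2.imread('pics/scene0.png')
c=t[140:260,180:420]; cv2.imwrite('pics/topz.png',cv2.resize(c[:, :140],None,fx=5,fy=5,interpolation=cv2.INTER_CUBIC))
cv2.imwrite('pics/topc.png',cv2.resize(t[180:250,340:420],None,fx=7,fy=7,interpolation=cv2.INTER_CUBIC))
cv2.imwrite('pics/scz.png',cv2.resize(s[160:260,190:320],None,fx=6,fy=6,interpolation=cv2.INTER_CUBIC))
cv2.imwrite('pics/scc.png',cv2.resize(s[195:275,90:170],None,fx=7,fy=7,interpolation=cv2.INTER_CUBIC))
def red(im,x0,x1,y0,y1):
    h=cv2.cvtColor(im,cv2.COLOR_BGR2HSV); m=((h[...,0]<8)|(h[...,0]>172))&(h[...,1]>150)&(h[...,2]>80)
    ys,xs=np.nonzero(m[y0:y1,x0:x1]); return xs.mean()+x0,ys.mean()+y0,len(xs)
a=red(t,365,400,200,230); b=red(s,105,135,200,230); print(a,b)
print('ball',tri(ray('top',a[:2]),ray('scene',b[:2])))
E
```

```text
(np.float64(382.86567164179104), np.float64(215.83582089552237), 67) (np.float64(118.25396825396825), np.float64(215.3015873015873), 63)
ball (array([ 0.46061811, -0.3217294 ,  0.09779823]), np.float64(0.0009317601712728034))
```

View pics/topz.png

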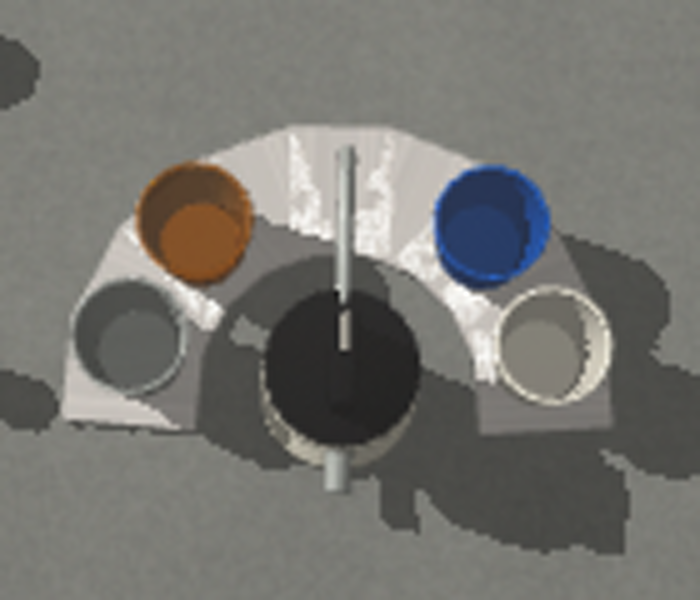

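View pics/topc.png

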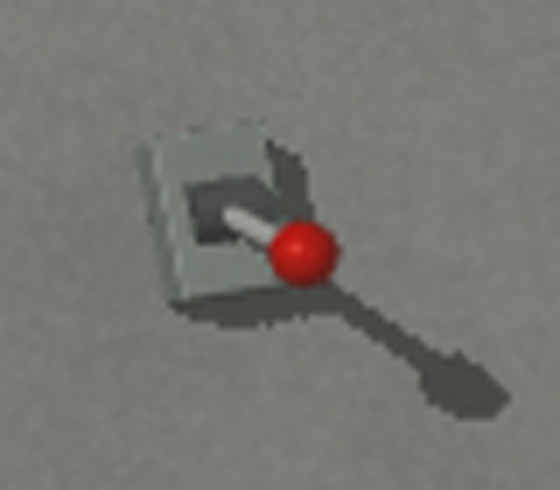

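View pics/scz.png

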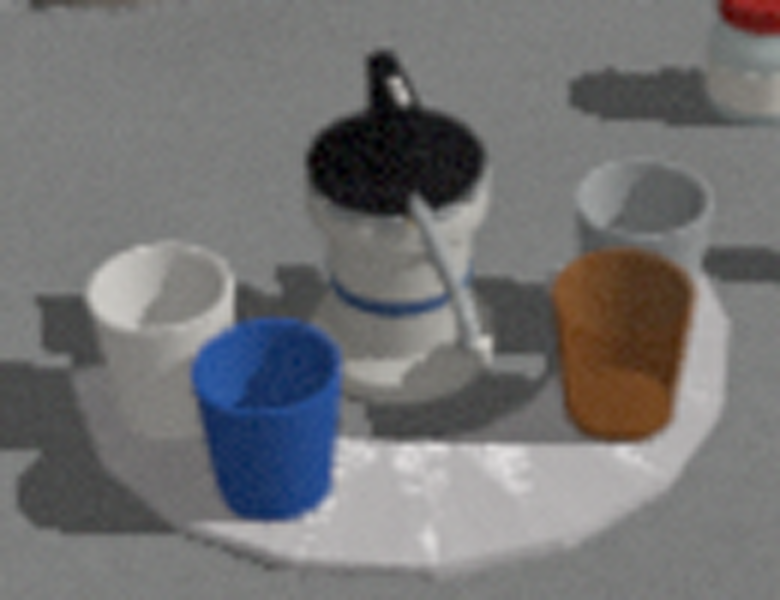

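View pics/scc.png

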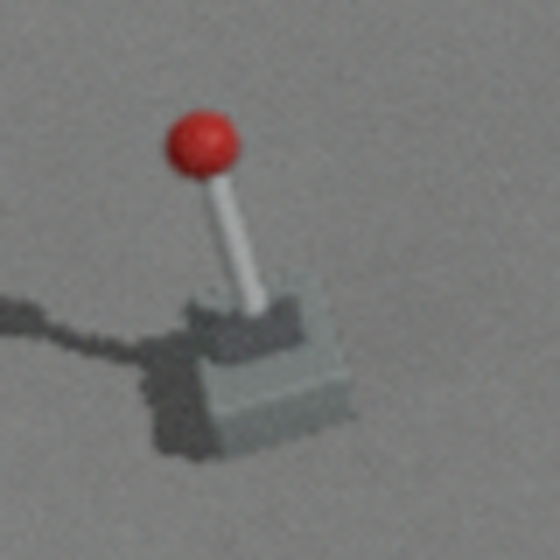

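```bash
python3 - <<'E'
from h import *
from scipy.optimize import least_squares
t=cv2.imread('pics/top0.png'); h=cv2.cvtColor(t,cv2.COLOR_BGR2HSV)
def big(m,x0,x1,y0,y1):
    z=np.zeros_like(m,np.uint8); z[y0:y1,x0:x1]=m[y0:y1,x0:x1]
    cs=cv2.findContours(z,cv2.RETR_EXTERNAL,cv2.CHAIN_APPROX_NONE)[0]; return max(cs,key=cv2.contourArea)[:,0]
def fit(P):
    f=lambda q:np.hypot(P[:,0]-q[0],P[:,1]-q[1])-q[2]
    r=least_squares(f,[*P.mean(0),10],loss='soft_l1'); return r.x
# blue
m=(h[...,0]>100)&(h[...,0]<125)&(h[...,1]>120)
c=big(m,262,295,165,202); print('blue bbox',c.min(0),c.max(0)); 
W=np.array([onz('top',p,0.078)[:2] for p in c])
up=W[W[:,0]>W[:,0].max()-0.04]; b=fit(up); print('blue',b)
m=(h[...,2]<60)
c=big(m,230,268,192,232); print('disc bbox',c.min(0),c.max(0))
W=np.array([onz('top',p,0.114)[:2] for p in c]); k=fit(W); print('knob',k)
# white, amber, steel approx
for n,p in dict(amber=(194,220),white=(554,345),steel=(130,335),tip=(346,150)).items():
    z=0.078 if n!='tip' else 0.094
    q=onz('top',(180+p[0]/5-.4,140+p[1]/5-.4),z); d=q[:2]-k[:2]; print(n,q[:2],'r',np.hypot(*d),'ang',np.arctan2(d[1],d[0]))
d=b[:2]-k[:2]; print('blue r',np.hypot(*d),'ang',np.arctan2(d[1],d[0]))
for z in (.092,.098): print('ball',onz('top',(382.9,215.8),z))
C=[onz('top',(340+x/7-.4,180+y/7-.4),.025) for x,y in ((155,147),(262,122),(295,288),(180,300))]
C=np.array(C); print(C.round(4)); print('ctr',C.mean(0)); print([np.linalg.norm(C[i]-C[i-1]).round(4) for i in range(4)])
e=C[0]-C[3]+C[1]-C[2]; print('yaw long',np.arctan2(e[1],e[0]), 'lean dir',np.arctan2(*( -onz('top',(382.9,215.8),.092)+C.mean(0))[[1,0]]))
print('hinge->ball px scene check', proj('scene',np.array([*C.mean(0)[:2],0.0])),proj('scene',onz('top',(382.9,215.8),.092)))
# scene check
print('scene proj knob top', proj('scene',np.array([k[0],k[1],.114])), proj('scene',np.array([b[0],b[1],.078])))
E
```

```text
blue bbox [267 173] [289 196]
blue [ 0.55863006 -0.0417457   0.03094784]
disc bbox [233 198] [263 228]
knob [0.47420677 0.04433682 0.03965771]
amber [0.56308147 0.12362321] r 0.11910098553810537 ang 0.72844117495011
white [ 0.48874772 -0.07349543] r 0.11872606725220258 ang -1.4480132381298436
steel [0.49940341 0.15927404] r 0.11766663387476295 ang 1.3549892379303532
tip [0.59745172 0.03872789] r 0.12337252420753483 ang -0.0454790630797563
blue r 0.12057152062776139 ang -0.7951290321577881
ball [ 0.46140208 -0.3235558   0.092     ]
ball [ 0.46071435 -0.32125856  0.098     ]
[[ 0.515  -0.2909  0.025 ]
 [ 0.5247 -0.337   0.025 ]
 [ 0.4548 -0.3445  0.025 ]
 [ 0.451  -0.296   0.025 ]]
ctr [ 0.48636555 -0.31710317  0.025     ]
[np.float64(0.0643), np.float64(0.0471), np.float64(0.0703), np.float64(0.0486)]
yaw long 0.09407951440417031 lean dir 0.2529463681365717
hinge->ball px scene check [129.63677109 248.84134434] [118.28116024 217.39389198]
scene proj knob top [255.04190077 185.55446602] [233.76008242 220.57153402]
```

```bash
cat >> h.py <<'E'
def need(P,yawy=None):
    s=robot.observe(); M=R(s); d=np.array(P)-s['tool_pos']
    print('t',round(s['time'],3),'pos',s['tool_pos'].round(4),'F',s['contact_force'].round(2),'T',s['torque'].round(3),'open',round(s['opening'],4),'q',s['qpos'].round(3))
    print('tool x',M[:,0].round(3),'y ang',np.arctan2(M[1,1],M[0,1]).round(4)); print('tool shift',(M.T@d).round(4))
    # level + yaw correction as rotvec in tool frame
    if yawy is not None:
        y=np.array([np.cos(yawy),np.sin(yawy),0]);x=np.array([0,0,-1.]);z=np.cross(x,y)
        G=np.stack([x,y,z],1); print('rotvec',Ro.from_matrix(M.T@G).as_rotvec().round(4))
E
python3 -c "
from h import *
need((.474,.044,.23),1.526); need((.474,.044,.23),-1.616)"
```

```text
t 0.15 pos [ 0.1379 -0.5063  0.2262] F [ 0.65 -0.23 -0.36] T [-0.012 -0.001 -0.009] open 0.0916 q [-1.451  0.343  1.525  0.     1.275 -0.146]
tool x [-0.     0.001 -1.   ] y ang -1.305
tool shift [-0.0032 -0.4427 -0.4689]
rotvec [-2.831e+00 -1.600e-03  0.000e+00]
t 0.15 pos [ 0.1379 -0.5063  0.2262] F [ 0.65 -0.23 -0.36] T [-0.012 -0.001 -0.009] open 0.0916 q [-1.451  0.343  1.525  0.     1.275 -0.146]
tool x [-0.     0.001 -1.   ] y ang -1.305
tool shift [-0.0032 -0.4427 -0.4689]
rotvec [0.311  0.     0.0011]
```

Call:
move_arm --pt "100 -0.001 -0.037 -0.039 0 0 0" --pt "100 -0.001 -0.037 -0.039 0 0 0" --pt "100 -0.001 -0.037 -0.039 0 0 0" --pt "100 0 -0.037 -0.039 0 0 0" --pt "100 0 -0.037 -0.039 0 0 0" --pt "100 0 -0.037 -0.039 0 0 0" --pt "100 0 -0.037 -0.039 0 0 0" --pt "100 0 -0.037 -0.039 0 0 0" --squeeze 40

```text
time: 1.15
tool_pos: [0.366, -0.1304, 0.2284]
tool_rot: [-2.196, 1.568, 1.203]
contact_force: [1.0, -0.7, -0.0]
opening: 0.0916
```

```bash
python3 -c "
from h import *
need((.474,.044,.23),-1.616)"
```

```text
t 1.15 pos [ 0.366  -0.1304  0.2284] F [ 0.98 -0.66 -0.02] T [-0.018 -0.017  0.007] open 0.0916 q [-0.542  0.087  1.854  0.003  1.201  0.77 ]
tool x [ 0.001  0.002 -1.   ] y ang -1.3134
tool shift [-0.0011 -0.1412 -0.1489]
rotvec [ 0.3026 -0.0011  0.0022]
```

Call:
move_arm --pt "100 0 -0.037 -0.039 0 0 0" --pt "100 0 -0.037 -0.039 0 0 0" --pt "100 0 -0.037 -0.039 0 0 0" --pt "100 0 -0.03 -0.032 0 0 0" --pt "100 0 0 0 0.15 0 0" --pt "100 0 0 0 0.15 0 0" --pt "100 0 0 0 0 0 0" --pt "100 0 0 0 0 0 0"

```text
time: 2.15
tool_pos: [0.4772, 0.0547, 0.2273]
tool_rot: [-1.05, 1.568, 2.052]
contact_force: [0.5, -0.5, -0.9]
opening: 0.0918
```

```bash
python3 -c "
from h import *
need((.474,.044,.23),-1.616)
m=robot.camera_model('wrist');im=robot.read_camera('wrist');cv2.imwrite('pics/w1.png',im[:,:,::-1]);np.save('w1.npy',m['extrinsics'])
cv2.imwrite('pics/t1.png',robot.read_camera('top')[:,:,::-1])
for P in ((.474,.044,.157),(.474,.044,.114)): print(proj('wrist',np.array(P),m))
"
```

```text
t 2.15 pos [0.4772 0.0547 0.2273] F [ 0.47 -0.5  -0.92] T [ 0.028 -0.001 -0.026] open 0.0918 q [-0.047  0.26   1.639  0.002  1.243  1.563]
tool x [-0.001  0.002 -1.   ] y ang -1.6104
tool shift [-0.0027  0.0108  0.0028]
rotvec [0.0056 0.0012 0.0021]
[269.83055679 207.65734657]
[267.9386828  192.71282544]
```

View pics/w1.png

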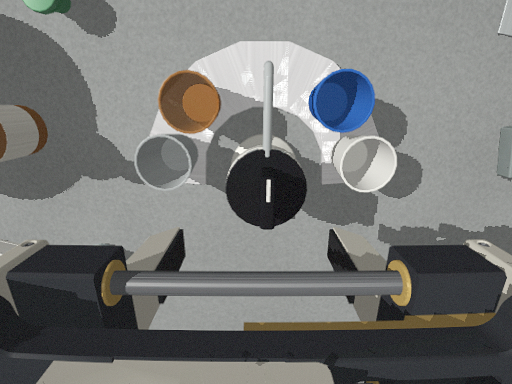

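The wrist view shows the disc centred at about (266,188), the spout tip at (268,64), the blue beaker's mouth at (343,100), and the bar seen almost edge-on. I'll refine from this.

```bash
python3 - <<'E'
from h import *
from scipy.optimize import least_squares
m=robot.camera_model('wrist'); m['extrinsics']=np.load('w1.npy')
im=cv2.imread('pics/w1.png'); h=cv2.cvtColor(im,cv2.COLOR_BGR2HSV)
def fit(P):
    f=lambda q:np.hypot(P[:,0]-q[0],P[:,1]-q[1])-q[2]
    return least_squares(f,[*P.mean(0),.03],loss='soft_l1',f_scale=.001).x
def cont(mk,x0,x1,y0,y1):
    z=np.zeros(mk.shape,np.uint8); z[y0:y1,x0:x1]=mk[y0:y1,x0:x1]
    return max(cv2.findContours(z,cv2.RETR_EXTERNAL,cv2.CHAIN_APPROX_NONE)[0],key=cv2.contourArea)[:,0]
c=cont(h[...,2]<60,215,315,140,235); print(c.min(0),c.max(0))
c=c[c[:,1]<215]
k=fit(np.array([onz('wrist',p,.114,m)[:2] for p in c])); print('knob',k)
c=cont((h[...,0]>100)&(h[...,0]<125)&(h[...,1]>120),300,385,60,140); print(c.min(0),c.max(0))
W=np.array([onz('wrist',p,.078,m)[:2] for p in c]);b=fit(W[W[:,0]>W[:,0].max()-.04]);print('blue',b)
d=b[:2]-k[:2]; print('r,ang',np.hypot(*d),np.arctan2(d[1],d[0]))
for z in (.09,.1):
  tip=onz('wrist',(268,66),z,m)[:2]; d=tip-k[:2]; print('tip',tip,np.hypot(*d),np.arctan2(d[1],d[0]))
# bar top edges near far end: bottom end of the bar
print('bar end', onz('wrist',(267.5,228),.157,m), onz('wrist',(268,180),.157,m))
cv2.imwrite('pics/w1z.png',cv2.resize(im[140:240,215:320],None,fx=6,fy=6,interpolation=cv2.INTER_CUBIC))
E
```

```text
[226 150] [306 228]
knob [0.47750082 0.04580402 0.04057549]
[309  69] [374 131]
blue [ 0.55823307 -0.03852797  0.03463253]
r,ang 0.11674579996920216 -0.8072028351571059
tip [0.59700361 0.03952634] 0.11966756521208441 -0.0524834599155096
tip [0.59580122 0.03995299] 0.11844500423248938 -0.04941883158569051
bar end [0.4544503  0.04659006 0.157     ] [0.49925121 0.04492311 0.157     ]
```

View pics/w1z.png

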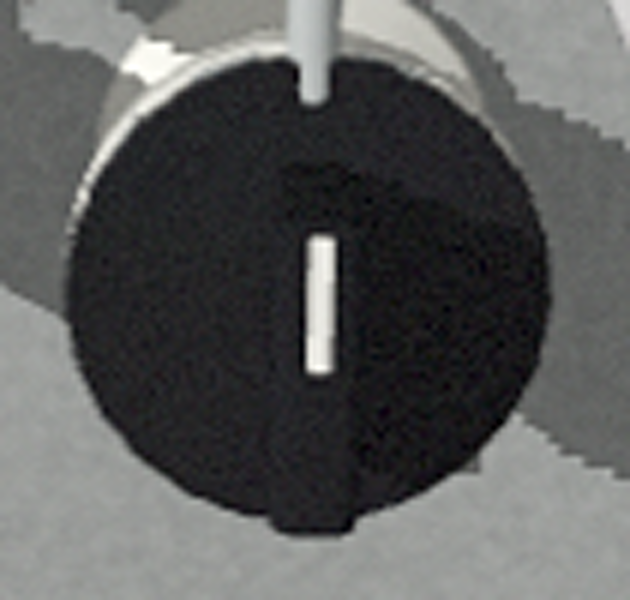

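Call:
move_arm --pt "100 0 0.009 0.001 0.005 0 0" --pt "60 0.03 0 0 0 0 0" --pt "60 0.03 0 0 0 0 0" --pt "50 0.02 0 0 0 0 0" --pt "50 0.01 0 0 0 0 0" --pt "50 0 0 0 0 0 0" --pt "50 0 0 0 0 0 0" --pt "50 0 0 0 0 0 0"

```text
time: 3.25
tool_pos: [0.4774, 0.0417, 0.1377]
tool_rot: [-2.953, 1.566, 0.144]
contact_force: [-0.3, -0.0, 0.2]
opening: 0.0463
```

```bash
python3 -c "
from h import *
need((.476,.0455,.125),-1.616)"
```

```text
t 3.25 pos [0.4774 0.0417 0.1377] F [-0.31 -0.03  0.2 ] T [ 0.007 -0.    -0.007] open 0.0463 q [-7.400e-02  3.540e-01  1.780e+00  1.000e-03  1.002e+00  1.541e+00]
tool x [ 0.005  0.001 -1.   ] y ang -1.6156
tool shift [ 0.0127 -0.0037  0.0016]
rotvec [ 0.0004 -0.0051  0.001 ]
```

Call:
move_arm --pt "50 0.004 -0.0035 0.0015 0 -0.005 0.001" --pt "50 0.008 0 0 0 0 0" --pt "50 0 0 0 0 0 0" --pt "15 0 0 0 0 0 0" --pt "10 0 0 0 0 0 0" --pt "10 0 0 0 0 0 0" --pt "10 0 0 0 0 0 0" --pt "10 0 0 0 0 0 0" --squeeze 20

```text
time: 4.25
tool_pos: [0.4764, 0.0447, 0.1257]
tool_rot: [2.223, 1.568, -0.963]
contact_force: [0.2, 0.4, -1.1]
opening: 0.0138
```

```bash
python3 -c "
from h import *
need((.476,.0455,.125),-1.616)
cv2.imwrite('pics/w2.png',robot.read_camera('wrist')[:,:,::-1])
"
```

```text
t 4.25 pos [0.4764 0.0447 0.1257] F [ 0.25  0.39 -1.07] T [ 0.329 -0.111 -0.007] open 0.0138 q [-0.065  0.371  1.794 -0.002  0.976  1.551]
tool x [ 0.001 -0.002 -1.   ] y ang -1.6149
tool shift [ 0.0007 -0.0007  0.0005]
rotvec [ 0.0011 -0.0014 -0.0019]
```

View pics/w2.png

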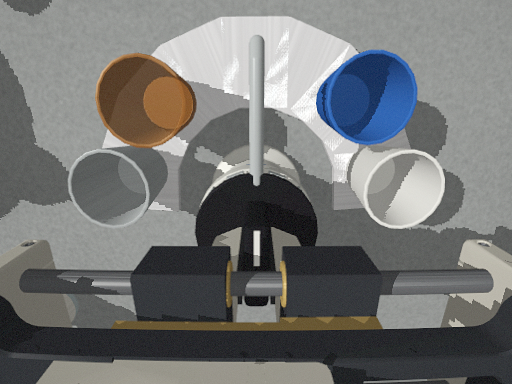

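The bar is centred between the pads at (256,240) and the opening of 13.8 mm matches its thickness. Lifting now.

Call:
move_arm --pt "8 0 0 0 0 0 0" --pt "8 -0.003 0 0 0 0 0" --pt "8 -0.003 0 0 0 0 0" --pt "8 -0.003 0 0 0 0 0" --pt "8 -0.001 0 0 0 0 0" --pt "8 0 0 0 0 0 0" --pt "8 0 0 0 0 0 0" --pt "8 0 0 0 0 0 0" --squeeze 40

```text
time: 5.3
tool_pos: [0.4763, 0.0448, 0.1342]
tool_rot: [1.504, 1.569, -1.682]
contact_force: [3.0, -1.9, -10.5]
opening: 0.0138
```

```bash
python3 -c "
from h import *
need((.476,.0455,.136),-1.616)
"
```

```text
t 5.3 pos [0.4763 0.0448 0.1342] F [  3.04  -1.94 -10.47] T [-0.226 -0.644 -0.018] open 0.0138 q [-0.065  0.36   1.782 -0.002  1.     1.551]
tool x [-0.    -0.002 -1.   ] y ang -1.615
tool shift [-0.0018 -0.0006  0.0004]
rotvec [ 0.001   0.0001 -0.0016]
```

Call:
move_arm --pt "8 -0.0015 0 0 0 0 0" --pt "8 -0.0005 0 0 0.1 0 0" --pt "8 0 0 0 0.1 0 0" --pt "8 0 0 0 0.1 0 0" --pt "8 0 0 0 0.1 0 0" --pt "8 0 0 0 0.1 0 0" --pt "8 0 0 0 0 0 0" --pt "8 0 0 0 0 0 0"

```text
time: 6.3
tool_pos: [0.4764, 0.0449, 0.1363]
tool_rot: [2.06, 1.569, -1.638]
contact_force: [3.5, -2.3, -10.0]
opening: 0.0136
```

```bash
python3 -c "
from h import *
need((.476,.0455,.130),-1.616-.51)
cv2.imwrite('pics/w3.png',robot.read_camera('wrist')[:,:,::-1])
cv2.imwrite('pics/t3.png',robot.read_camera('top')[:,:,::-1])
"
```

```text
t 6.3 pos [0.4764 0.0449 0.1363] F [  3.52  -2.27 -10.01] T [-0.079 -0.683 -0.021] open 0.0136 q [-6.500e-02  3.570e-01  1.779e+00 -2.000e-03  1.005e+00  2.063e+00]
tool x [-0.    -0.002 -1.   ] y ang -2.1271
tool shift [ 0.0063 -0.0003  0.0007]
rotvec [-0.0011 -0.0008 -0.0015]
```

View pics/w3.png

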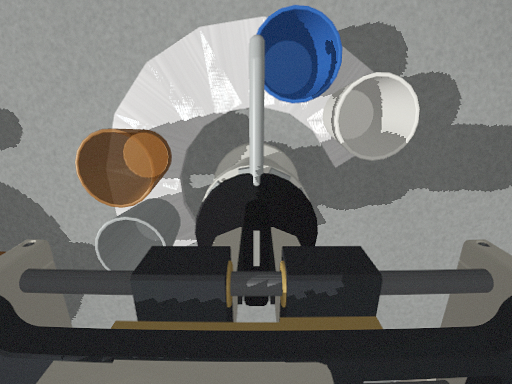

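View pics/t3.png

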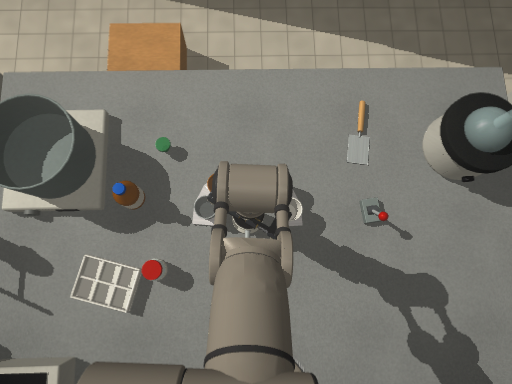

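The wrist view shows the spout following the grip, its tip at (257,42) on the near edge of the blue mouth (300,52). I'll let it down until the lug meets the crown.

Call:
move_arm --pt "8 0.001 0 0 0 0 0" --pt "8 0.001 0 0 0 0 0" --pt "8 0.001 0 0 0 0 0" --pt "8 0.0005 0 0 0 0 0" --pt "8 0.0005 0 0 0 0 0" --pt "8 0.0005 0 0 0 0 0" --pt "8 0 0 0 0 0 0" --pt "8 0 0 0 0 0 0"

```text
time: 7.4
tool_pos: [0.4764, 0.045, 0.1319]
tool_rot: [2.191, 1.569, -1.506]
contact_force: [2.1, -1.3, -8.9]
opening: 0.014
```

```bash
python3 -c "
from h import *
need((.476,.0455,.130),-1.616-.51)"
```

```text
t 7.4 pos [0.4764 0.045  0.1319] F [ 2.11 -1.28 -8.91] T [-0.125 -0.541 -0.041] open 0.014 q [-6.500e-02  3.630e-01  1.785e+00 -2.000e-03  9.930e-01  2.062e+00]
tool x [ 0.    -0.002 -1.   ] y ang -2.1263
tool shift [ 0.0019 -0.0002  0.0006]
rotvec [-0.0003 -0.0009 -0.0013]
```

Call:
move_arm --pt "8 0.0003 0 0 0 0 0" --pt "8 0.0003 0 0 0 0 0" --pt "8 0.0003 0 0 0 0 0" --pt "8 0 0 0 0 0 0" --pt "8 0 0 0 0 0 0" --pt "8 0 0 0 0 0 0" --pt "8 0 0 0 0 0 0" --pt "8 0 0 0 0 0 0"

```text
time: 8.4
tool_pos: [0.4764, 0.045, 0.1316]
tool_rot: [2.445, 1.569, -1.252]
contact_force: [1.5, -1.2, -6.1]
opening: 0.0138
```

```bash
python3 -c "
from h import *
need((.476,.0455,.130),-1.616-.51)"
```

```text
t 8.4 pos [0.4764 0.045  0.1316] F [ 1.45 -1.22 -6.11] T [-0.111 -0.336 -0.053] open 0.0138 q [-6.500e-02  3.630e-01  1.786e+00 -2.000e-03  9.920e-01  2.062e+00]
tool x [ 0.001 -0.002 -1.   ] y ang -2.1261
tool shift [ 0.0016 -0.0002  0.0006]
rotvec [-0.0001 -0.0014 -0.0012]
```

The force fell from 8.9 to 6.1 N, so the lug is resting on the crown. I'll loosen the fingers so the spring presses the knob down by itself, then turn gently.

Call:
move_arm --pt "17 0 0 0 0 0 0" --pt "17 0 0 0 0 0 0" --pt "17 0 0 0 0.03 0 0" --pt "17 0 0 0 0.03 0 0" --pt "17 0 0 0 0.03 0 0" --pt "17 0 0 0 0.03 0 0" --pt "17 0 0 0 0 0 0" --pt "17 0 0 0 0 0 0" --squeeze 10

```text
time: 9.4
tool_pos: [0.4767, 0.0449, 0.1329]
tool_rot: [2.932, 1.568, -0.892]
contact_force: [-0.0, -1.2, -0.4]
opening: 0.0156
```

```bash
cat >> h.py <<'E'
def look(tag):
    need((.476,.0455,.130),None)
    im=robot.read_camera('wrist')[:,:,::-1]; cv2.imwrite(f'pics/{tag}.png',im)
    # spout: light thin vertical; use rows 60 and 160
    g=im.astype(int); 
    for v in (60,100,140):
        r=g[v,200:330]; 
    return im
E
python3 -c "
from h import *
look('w4')"
```

```text
t 9.4 pos [0.4767 0.0449 0.1329] F [-0.03 -1.22 -0.41] T [-0.133  0.024  0.126] open 0.0156 q [-0.065  0.361  1.785 -0.003  0.994  2.19 ]
tool x [ 0.002 -0.002 -1.   ] y ang -2.2539
tool shift [ 0.0029 -0.0001  0.0009]
```

View pics/w4.png

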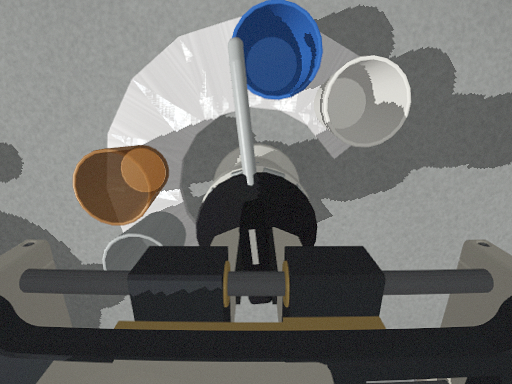

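Fingers are loose (15.6 mm) and the spout lags the tool by about 0.1 rad, with its tip at (236,42). Contact now pushes it at 0.13 N m. I'll continue in small turns.

Call:
move_arm --pt "17 0 0 0 0.025 0 0" --pt "17 0 0 0 0.025 0 0" --pt "17 0 0 0 0.025 0 0" --pt "17 0 0 0 0.025 0 0" --pt "17 0 0 0 0 0 0" --pt "17 0 0 0 0 0 0" --pt "17 0 0 0 0 0 0" --pt "17 0 0 0 0 0 0"

```text
time: 10.45
tool_pos: [0.4765, 0.0449, 0.1327]
tool_rot: [2.953, 1.568, -0.979]
contact_force: [1.3, -1.4, -1.0]
opening: 0.0157
```

```bash
python3 -c "
from h import *
look('w5')"
```

```text
t 10.45 pos [0.4765 0.0449 0.1327] F [ 1.26 -1.36 -0.98] T [-0.093 -0.052  0.115] open 0.0157 q [-6.500e-02  3.610e-01  1.785e+00 -2.000e-03  9.940e-01  2.298e+00]
tool x [ 0.001 -0.002 -1.   ] y ang -2.3611
tool shift [ 0.0027 -0.      0.0008]
```

View pics/w5.png

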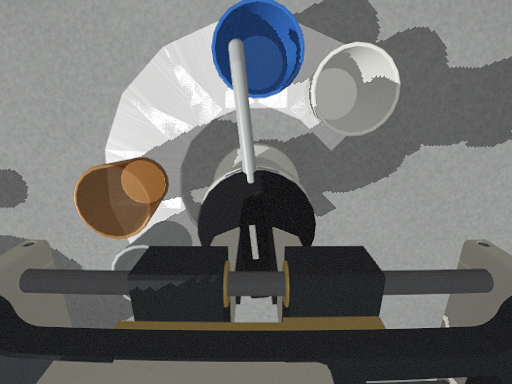

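The spout follows with the same lag and its tip is at (236,44). It hasn't dropped yet.

Call:
move_arm --pt "17 0 0 0 0.025 0 0" --pt "17 0 0 0 0.025 0 0" --pt "17 0 0 0 0.025 0 0" --pt "17 0 0 0 0.025 0 0" --pt "17 0 0 0 0 0 0" --pt "17 0 0 0 0 0 0" --pt "17 0 0 0 0 0 0" --pt "17 0 0 0 0 0 0"

```text
time: 11.5
tool_pos: [0.4764, 0.0452, 0.1327]
tool_rot: [2.971, 1.568, -1.067]
contact_force: [0.2, -0.4, -1.8]
opening: 0.0168
```

```bash
python3 -c "
from h import *
look('w6')"
```

```text
t 11.5 pos [0.4764 0.0452 0.1327] F [ 0.17 -0.38 -1.84] T [-0.004  0.007  0.432] open 0.0168 q [-6.400e-02  3.610e-01  1.785e+00 -2.000e-03  9.940e-01  2.404e+00]
tool x [ 0.001 -0.002 -1.   ] y ang -2.4668
tool shift [0.0027 0.0001 0.0005]
```

View pics/w6.png

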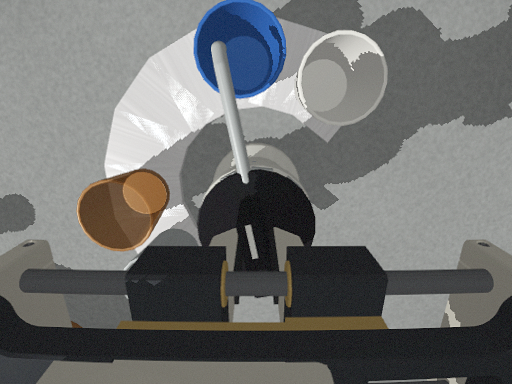

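The torque rose to 0.43 N m, the fingers were pushed out to 16.8 mm, and the spout stopped following (tip at (218,48)). The lug has dropped into a notch at about -0.71 rad. I'll turn back to relax it, open the fingers, and check.

Call:
move_arm --pt "20 0 0 0 -0.06 0 0" --pt "22 0 0 0 -0.06 0 0" --pt "24 0 0 0 -0.05 0 0" --pt "30 0 0 0 0 0 0" --pt "30 0 0 0 0 0 0" --pt "30 0 0 0 0 0 0" --pt "30 0 0 0 0 0 0" --pt "30 0 0 0 0 0 0"

```text
time: 12.55
tool_pos: [0.477, 0.0456, 0.1335]
tool_rot: [-2.524, 1.568, -0.11]
contact_force: [0.4, 0.8, 0.2]
opening: 0.0274
```

```bash
python3 -c "
from h import *
look('w7')"
```

```text
t 12.55 pos [0.477  0.0456 0.1335] F [0.37 0.83 0.17] T [ 0.056 -0.034 -0.021] open 0.0274 q [-0.065  0.36   1.784 -0.     0.994  2.234]
tool x [ 0.003 -0.    -1.   ] y ang -2.2985
tool shift [0.0035 0.0007 0.0007]
```

View pics/w7.png

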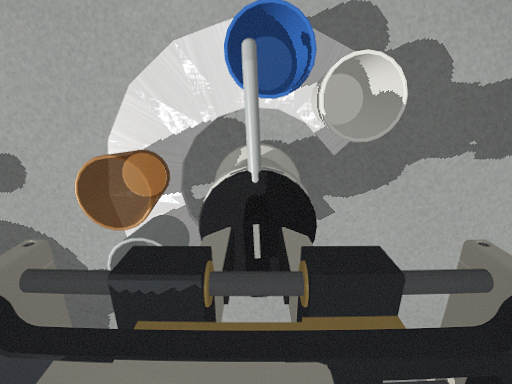

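With the fingers open at 27 mm there is no load, and the spout has stayed where it was (tip (249,43), blue mouth centre (270,47)). I'll rise to the earlier height to measure how far the knob has dropped.

Call:
move_arm --pt "45 0 0 0 0 0 0" --pt "45 -0.02 0 0 0 0 0" --pt "45 -0.025 0 0 0 0 0" --pt "60 -0.025 0 0 0 0 0" --pt "100 -0.023 0 0 0 0 0" --pt "100 0 0 0 0 0 0" --pt "100 0 0 0 0 0 0" --pt "100 0 0 0 0 0 0"

```text
time: 13.6
tool_pos: [0.4754, 0.0457, 0.2267]
tool_rot: [0.73, 1.569, -3.139]
contact_force: [-0.3, 0.3, 0.7]
opening: 0.0866
```

```bash
python3 - <<'E'
from h import *
from scipy.optimize import least_squares
need((.476,.0455,.227),-2.3)
m=robot.camera_model('wrist'); im=robot.read_camera('wrist')[:,:,::-1].copy(); cv2.imwrite('pics/w8.png',im); np.save('w8.npy',m['extrinsics'])
sc=robot.read_camera('scene')[:,:,::-1].copy(); cv2.imwrite('pics/s8.png',sc)
cv2.imwrite('pics/s8z.png',cv2.resize(sc[160:260,190:320],None,fx=6,fy=6,interpolation=cv2.INTER_CUBIC))
E
```

```text
t 13.6 pos [0.4754 0.0457 0.2267] F [-0.3   0.33  0.69] T [0.043 0.036 0.016] open 0.0866 q [-0.065  0.256  1.647 -0.     1.24   2.234]
tool x [-0.001 -0.    -1.   ] y ang -2.2989
tool shift [-0.0003 -0.0003 -0.0006]
rotvec [ 0.0011  0.0011 -0.001 ]
```

View pics/w8.png

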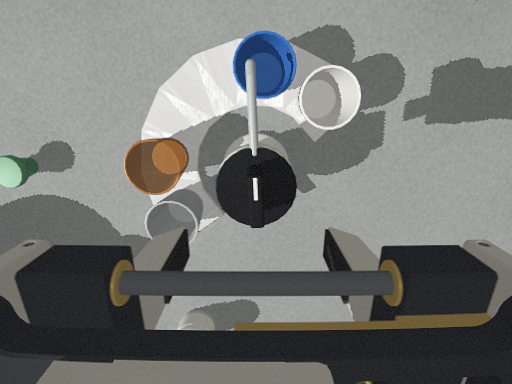

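View pics/s8z.png

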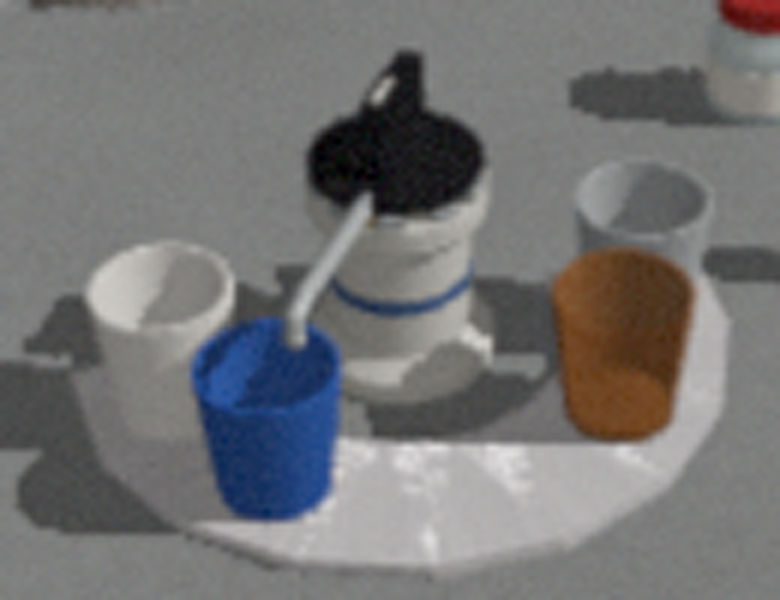

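```bash
python3 - <<'E'
from h import *
need((.40,-.31,.227),-1.5)
a=cv2.imread('pics/scene0.png');b=cv2.imread('pics/s8.png')
for im in (a,b):
    m=(im.max(2)<60)[160:200,235:278]; ys,xs=np.nonzero(m); 
    # disc: rows' widest extents
    w=[(xs[ys==r].min()+235,xs[ys==r].max()+235) for r in range(24,34)]; print(w, 'lowest row by col', [ (np.nonzero(m[:,c])[0].max()+160) for c in (10,16,22,28,34)])
E
```

```text
t 13.7 pos [0.4754 0.0457 0.2267] F [0.36 0.06 1.35] T [ 0.1   -0.006  0.032] open 0.0908 q [-0.065  0.256  1.647 -0.     1.24   2.234]
tool x [-0.002 -0.    -1.   ] y ang -2.2988
tool shift [-2.000e-04  3.157e-01 -1.804e-01]
rotvec [-7.988e-01  1.600e-03 -6.000e-04]
[(np.int64(242), np.int64(269)), (np.int64(242), np.int64(269)), (np.int64(241), np.int64(269)), (np.int64(241), np.int64(269)), (np.int64(242), np.int64(269)), (np.int64(242), np.int64(269)), (np.int64(242), np.int64(268)), (np.int64(243), np.int64(267)), (np.int64(244), np.int64(266)), (np.int64(245), np.int64(265))] lowest row by col [np.int64(193), np.int64(195), np.int64(195), np.int64(193), np.int64(189)]
[(np.int64(242), np.int64(269)), (np.int64(242), np.int64(269)), (np.int64(241), np.int64(269)), (np.int64(241), np.int64(269)), (np.int64(242), np.int64(269)), (np.int64(242), np.int64(268)), (np.int64(242), np.int64(268)), (np.int64(242), np.int64(267)), (np.int64(244), np.int64(266)), (np.int64(245), np.int64(264))] lowest row by col [np.int64(193), np.int64(191), np.int64(195), np.int64(193), np.int64(188)]
```

The disc outline in the scene view matches its home position to the pixel (a 6 mm lift would move it about 2 px), so the knob is fully home. The spout tip lies inside the blue mouth. Next is the feed cock.

Call:
move_arm --pt "50 0 0.045 -0.026 0 0 0" --pt "30 0 0.045 -0.026 0 0 0" --pt "0 0 0.045 -0.026 0 0 0" --pt "0 0 0.045 -0.026 0 0 0" --pt "0 0 0.045 -0.026 0 0 0" --pt "0 0 0.045 -0.026 0 0 0" --pt "0 0 0.045 -0.025 0 0 0" --pt "0 0 0 0 0 0 0"

```text
time: 14.7
tool_pos: [0.3986, -0.32, 0.2223]
tool_rot: [0.223, 1.564, 2.64]
contact_force: [0.0, 0.5, -0.2]
opening: 0.0164
```

Call:
move_arm --pt "0 0 0 0 -0.15 0 0" --pt "0 0 0 0 -0.15 0 0" --pt "0 0 0 0 -0.15 0 0" --pt "0 0 0 0 -0.15 0 0" --pt "0 0 0 0 -0.15 0 0" --pt "0 0 0 0 -0.05 0 0" --pt "0 0 0 0 0 0 0" --pt "0 0 0 0 0 0 0"

```text
time: 15.7
tool_pos: [0.3991, -0.3124, 0.2186]
tool_rot: [-0.94, 1.555, 2.306]
contact_force: [0.1, 0.9, 0.3]
opening: 0.0002
```

```bash
python3 - <<'E'
from h import *
need((.41,-.325,.227),-1.5)
m=robot.camera_model('wrist'); im=robot.read_camera('wrist')[:,:,::-1].copy(); cv2.imwrite('pics/w9.png',im); np.save('w9.npy',m['extrinsics'])
E
```

```text
t 15.7 pos [ 0.3991 -0.3124  0.2186] F [0.08 0.93 0.33] T [0.015 0.028 0.036] open 0.0002 q [-0.816  0.325  1.573  0.     1.259  0.651]
tool x [-0.01   0.012 -1.   ] y ang -1.4669
tool shift [-0.0086  0.0135 -0.0094]
rotvec [0.0331 0.0094 0.0124]
```

View pics/w9.png

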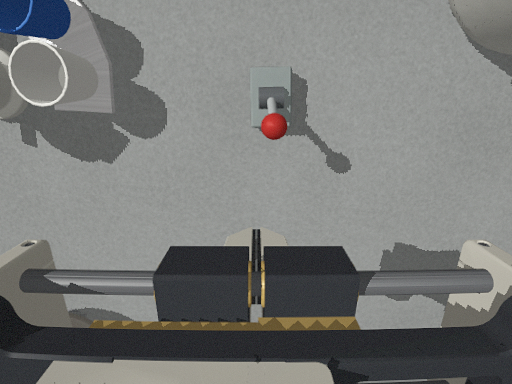

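The block at (250–291, 67–127) lies square to the picture, and the ball is at (274,126) straight below the slot, so the push direction is almost the tool's -z. I'll compute the positions.

```bash
python3 - <<'E'
from h import *
m=robot.camera_model('wrist'); m['extrinsics']=np.load('w9.npy')
im=cv2.imread('pics/w9.png'); h=cv2.cvtColor(im,cv2.COLOR_BGR2HSV)
mk=((h[...,0]<8)|(h[...,0]>172))&(h[...,1]>150)
ys,xs=np.nonzero(mk[100:150,250:300]); u=(xs.mean()+250,ys.mean()+100); print(u)
B=onz('wrist',u,.092,m); print('ball',B)
t=cv2.imread('pics/top0.png')
print('tri',tri(ray('wrist',u,m),ray('top',(382.9,215.8))),tri(ray('wrist',u,m),ray('scene',(118.25,215.3))))
C=np.array([onz('wrist',p,.025,m) for p in ((250,67),(291,67),(293,127),(249,127))]); print(C.round(4),C.mean(0)); 
d=(C[0]+C[1]-C[2]-C[3]); print('yaw',np.arctan2(d[1],d[0]),np.linalg.norm(d)/2)
cv2.imwrite('pics/w9z.png',cv2.resize(im[50:150,230:320],None,fx=6,fy=6,interpolation=cv2.INTER_CUBIC))
yaw=.1; e=np.array([np.cos(yaw),np.sin(yaw),0])
need(np.array([B[0],B[1],.078])-e*.045,-1.5+.03)
E
```

```text
(np.float64(273.6959847036329), np.float64(125.91013384321224))
ball [ 0.46281161 -0.32090207  0.092     ]
tri (array([ 0.46201811, -0.32131816,  0.09604527]), np.float64(0.0025482072213013508)) (array([ 0.4635132 , -0.32104679,  0.10011833]), np.float64(0.001235828494565734))
[[ 0.5219 -0.2891  0.025 ]
 [ 0.5269 -0.3367  0.025 ]
 [ 0.4589 -0.3487  0.025 ]
 [ 0.4532 -0.2945  0.025 ]] [ 0.49023067 -0.31725308  0.025     ]
yaw 0.1264184863993453 0.06891125500474164
t 15.75 pos [ 0.3991 -0.3125  0.2186] F [-0.09 -0.08  0.11] T [ 0.044 -0.035  0.048] open 0.0004 q [-0.816  0.325  1.573  0.     1.259  0.651]
tool x [-0.01   0.012 -1.   ] y ang -1.4669
tool shift [ 0.1402  0.0166 -0.0188]
rotvec [0.0031 0.0092 0.0127]
```

View pics/w9z.png

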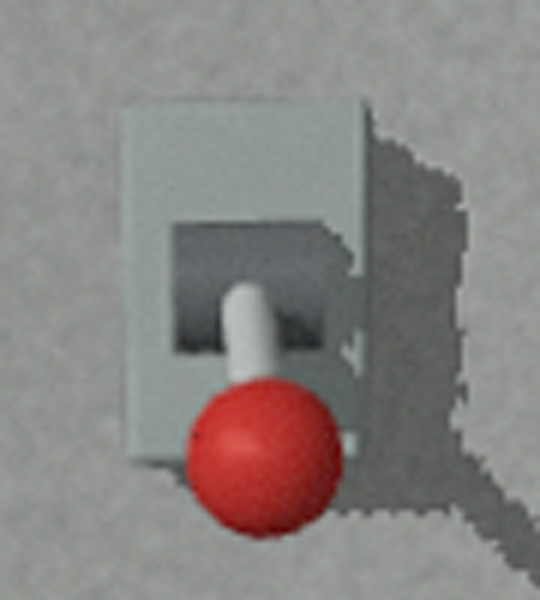

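Call:
move_arm --pt "0 0 0.017 -0.018 0 0.009 0.012" --pt "0 0 0 0 0 0 0" --pt "0 0.04 0 0 0 0 0" --pt "0 0.04 0 0 0 0 0" --pt "0 0.04 0 0 0 0 0" --pt "0 0.018 0 0 0 0 0" --pt "0 0 0 0 0 0 0" --pt "0 0 0 0 0 0 0"

```text
time: 16.75
tool_pos: [0.4168, -0.3251, 0.078]
tool_rot: [-0.93, 1.569, 2.312]
contact_force: [-0.9, -0.0, 0.1]
opening: 0.0006
```

```bash
python3 - <<'E'
from h import *
yaw=.115; e=np.array([np.cos(yaw),np.sin(yaw),0]); B=np.array([.4625,-.321,.078])
need(B-e*.045,yaw-np.pi/2); need(B+e*.035,yaw-np.pi/2)
cv2.imwrite('pics/w10.png',robot.read_camera('wrist')[:,:,::-1])
E
```

```text
t 16.75 pos [ 0.4168 -0.3251  0.078 ] F [-0.9  -0.    0.14] T [ 0.015 -0.022  0.003] open 0.0006 q [-0.808  0.516  1.705  0.     0.922  0.662]
tool x [-0.001  0.002 -1.   ] y ang -1.4699
tool shift [ 0.      0.0011 -0.0009]
rotvec [-0.0141  0.0013  0.0018]
t 16.75 pos [ 0.4168 -0.3251  0.078 ] F [-0.9  -0.    0.14] T [ 0.015 -0.022  0.003] open 0.0006 q [-0.808  0.516  1.705  0.     0.922  0.662]
tool x [-0.001  0.002 -1.   ] y ang -1.4699
tool shift [-0.0001  0.     -0.0809]
rotvec [-0.0141  0.0013  0.0018]
```

View pics/w10.png

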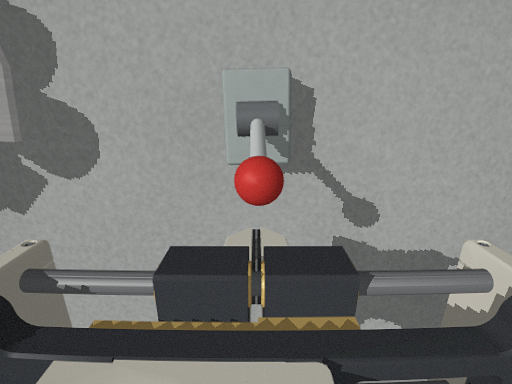

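The ball at (259,181) is centred ahead of the closed fingers (256,240). Pushing along -z.

Call:
move_arm --pt "0 0 0 -0.012 0 0 0" --pt "0 0 0 -0.012 0 0 0" --pt "0 0 0 -0.012 0 0 0" --pt "0 0 0 -0.012 0 0 0" --pt "0 0 0 -0.01 0 0 0" --pt "0 0 0 -0.008 0 0 0" --pt "0 0 0 -0.006 0 0 0" --pt "0 0 0 0 0 0 0"

```text
time: 17.8
tool_pos: [0.4948, -0.3176, 0.08]
tool_rot: [2.223, 1.57, -0.816]
contact_force: [-0.1, -0.3, -0.0]
opening: 0.0007
```

```bash
python3 - <<'E'
from h import *
need((.504,-.316,.078))
cv2.imwrite('pics/w11.png',robot.read_camera('wrist')[:,:,::-1])
E
```

```text
t 17.8 pos [ 0.4948 -0.3176  0.08  ] F [-0.08 -0.28 -0.01] T [-0.004 -0.015 -0.003] open 0.0007 q [-0.701  0.602  1.533 -0.     1.006  0.768]
tool x [ 0.001 -0.001 -1.   ] y ang -1.4689
tool shift [ 0.002  -0.0006 -0.0093]
```

View pics/w11.png

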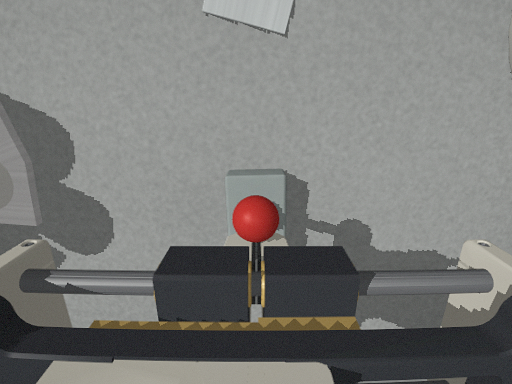

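The lever is moving with the fingers and the ball is now at (256,218). I'll continue in smaller steps until it reaches the stop.

Call:
move_arm --pt "0 0 0 -0.003 0 0 0" --pt "0 0 0 -0.003 0 0 0" --pt "0 0 0 -0.003 0 0 0" --pt "0 0 0 -0.002 0 0 0" --pt "0 0 0 -0.002 0 0 0" --pt "0 0 0 -0.002 0 0 0" --pt "0 0 0 -0.002 0 0 0" --pt "0 0 0 0 0 0 0"

```text
time: 18.85
tool_pos: [0.505, -0.3165, 0.0797]
tool_rot: [-0.199, 1.557, 3.044]
contact_force: [-0.5, 0.5, 0.6]
opening: 0.0003
```

```bash
python3 - <<'E'
from h import *
need((.504,-.316,.078))
cv2.imwrite('pics/w12.png',robot.read_camera('wrist')[:,:,::-1])
E
```

```text
t 18.85 pos [ 0.505  -0.3165  0.0797] F [-0.51  0.51  0.59] T [ 0.069  0.193 -0.051] open 0.0003 q [-0.684  0.621  1.495 -0.009  1.037  0.79 ]
tool x [-0.014  0.001 -1.   ] y ang -1.4694
tool shift [ 0.0017 -0.0006  0.001 ]
```

View pics/w12.png

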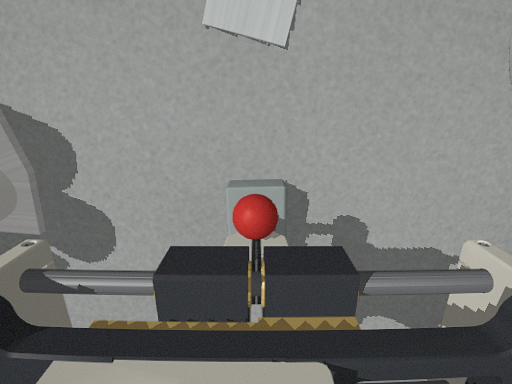

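Call:
move_arm --pt "0 0 0 -0.003 0 0 0" --pt "0 0 0 -0.003 0 0 0" --pt "0 0 0 -0.003 0 0 0" --pt "0 0 0 0 0 0 0" --pt "0 0 0 0.02 0 0 0" --pt "0 0 0 0.03 0 0 0" --pt "0 -0.05 0 0.01 0 0 0" --pt "0 -0.06 0 0 0 0 0"

```text
time: 19.9
tool_pos: [0.4478, -0.3218, 0.1902]
tool_rot: [-0.326, 1.535, 2.917]
contact_force: [0.1, -1.2, -0.1]
opening: 0.0005
```

Call:
move_arm --pt "0 0 0 0.05 0 0 0" --pt "0 0 0 0.03 0 0 0" --pt "0 0 0 0 0 0 0" --pt "0 0 0 0 0 0 0" --pt "0 0 0 0 0 0 0" --pt "0 0 0 0 0 0 0" --pt "0 0 0 0 0 0 0" --pt "0 0 0 0 0 0 0"

```text
time: 20.9
tool_pos: [0.3744, -0.3327, 0.1985]
tool_rot: [0.069, 1.55, -2.967]
contact_force: [-0.0, 0.5, -0.0]
opening: 0.0005
```

```bash
python3 - <<'E'
from h import *
from h import *
need((.504,-.316,.078))
m=robot.camera_model('wrist')
P={}
for n in ('scene','top','wrist'):
    im=robot.read_camera(n)[:,:,::-1].copy(); P[n]=im; cv2.imwrite(f'pics/{n}13.png',im)
def red(im,x0,x1,y0,y1):
    h=cv2.cvtColor(im,cv2.COLOR_BGR2HSV); k=((h[...,0]<8)|(h[...,0]>172))&(h[...,1]>150)&(h[...,2]>80)
    ys,xs=np.nonzero(k[y0:y1,x0:x1]); return (xs.mean()+x0,ys.mean()+y0) if len(xs)>5 else None
a=red(P['top'],355,405,180,235); b=red(P['scene'],100,170,195,260); print(a,b)
if a and b: print(tri(ray('top',a),ray('scene',b)),onz('top',a,.092))
cv2.imwrite('pics/s13z.png',cv2.resize(P['scene'][160:270,90:320],None,fx=3.4,fy=3.4,interpolation=cv2.INTER_CUBIC))
E
```

```text
t 20.9 pos [ 0.3744 -0.3327  0.1985] F [-0.02  0.53 -0.02] T [-0.031  0.026  0.049] open 0.0005 q [-0.868  0.331  1.623 -0.019  1.198  0.604]
tool x [-0.02  -0.004 -1.   ] y ang -1.4653
tool shift [ 0.1177 -0.0032 -0.1331]
(np.float64(377.01612903225805), np.float64(192.3548387096774)) (np.float64(122.62162162162161), np.float64(232.0))
(array([ 0.52638801, -0.31316282,  0.09321644]), np.float64(0.0007371761775948311)) [ 0.52661997 -0.31322498  0.092     ]
```

View pics/s13z.png

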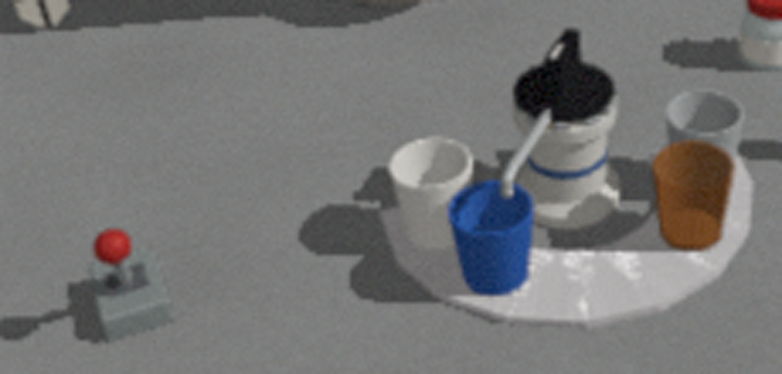

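View pics/top13.png

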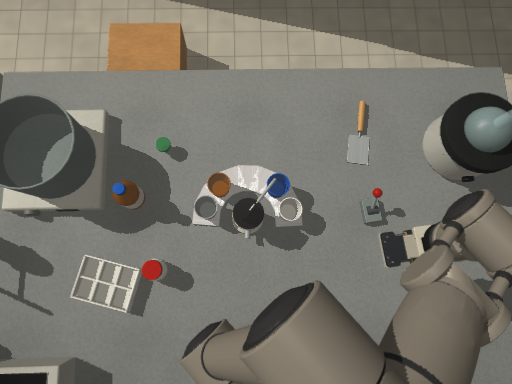

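```bash
python3 - <<'E'
from h import *
need((.46,-.320,.079),-1.465)
E
```

```text
t 21.05 pos [ 0.3743 -0.3328  0.1986] F [-0.07 -0.97 -0.04] T [-0.024  0.027 -0.027] open 0.0002 q [-0.868  0.331  1.623 -0.019  1.198  0.604]
tool x [-0.02  -0.004 -1.   ] y ang -1.4656
tool shift [ 0.1178 -0.0039 -0.0891]
rotvec [-0.0006  0.0207 -0.0016]
```

The ball moved 65 mm to x = 0.5265 m and sits lower than at the start, which fits fully open. The start angle isn't certain, though, so I'll push gently once more and read the stop.

Call:
move_arm --pt "0 0 -0.004 -0.04 0 0.02 0" --pt "0 0 0 -0.045 0 0 0" --pt "0 0 0 0 0 0 0" --pt "0 0.04 0 0 0 0 0" --pt "0 0.04 0 0 0 0 0" --pt "0 0.035 0 0 0 0 0" --pt "0 0 0 0 0 0 0" --pt "0 0 0 0 0 0 0"

```text
time: 22.05
tool_pos: [0.4584, -0.3219, 0.0824]
tool_rot: [1.751, 1.566, -1.288]
contact_force: [0.3, -0.3, 2.3]
opening: 0.0006
```

```bash
python3 - <<'E'
from h import *
need((.502,-.316,.079),-1.465)
E
```

```text
t 22.05 pos [ 0.4584 -0.3219  0.0824] F [ 0.27 -0.27  2.33] T [-0.03  -0.001 -0.009] open 0.0006 q [-0.748  0.555  1.616 -0.003  0.967  0.722]
tool x [ 0.001 -0.005 -1.   ] y ang -1.4676
tool shift [ 0.0035 -0.0014 -0.044 ]
rotvec [-0.0026 -0.0009 -0.0049]
```

Call:
move_arm --pt "0 0.001 0 -0.018 0 0 0" --pt "0 0.001 0 -0.018 0 0 0" --pt "0 0 0 -0.003 0 0 0" --pt "0 0 0 -0.003 0 0 0" --pt "0 0 0 -0.003 0 0 0" --pt "0 0 0 -0.003 0 0 0" --pt "0 0 0 -0.003 0 0 0" --pt "0 0 0 -0.003 0 0 0"

```text
time: 23.05
tool_pos: [0.5058, -0.3199, 0.0879]
tool_rot: [0.774, 1.558, -2.265]
contact_force: [-11.2, -1.9, 6.7]
opening: 0.0007
```

```bash
python3 - <<'E'
from h import *
need((.502,-.316,.079),-1.465)
E
```

```text
t 23.05 pos [ 0.5058 -0.3199  0.0879] F [-11.2   -1.88   6.75] T [-2.240e-01  1.919e+00  1.000e-03] open 0.0007 q [-0.685  0.61   1.49  -0.015  1.042  0.791]
tool x [-0.008 -0.01  -1.   ] y ang -1.4684
tool shift [ 0.0089 -0.0043  0.0033]
rotvec [-0.0034  0.0092 -0.009 ]
```

The lever resists with 11 N without moving, against about 1 N to turn it, so it is on its open stop. Retreating.

Call:
move_arm --pt "0 0 0 0.015 0 0 0" --pt "0 0 0 0.03 0 0 0" --pt "0 0 0 0.03 0 0 0" --pt "0 -0.04 0 0.02 0 0 0" --pt "0 -0.05 0 0.02 0 0 0" --pt "0 -0.02 0 0 0 0 0" --pt "0 0 0 0 0 0 0" --pt "0 0 0 0 0 0 0"

```text
time: 24.05
tool_pos: [0.3868, -0.3309, 0.2012]
tool_rot: [0.571, 1.557, -2.471]
contact_force: [0.3, 0.7, 0.1]
opening: 0.0006
```

```bash
python3 - <<'E'
from h import *
need((.504,-.316,.078))
P={}
for n in ('scene','top'):
    im=robot.read_camera(n)[:,:,::-1].copy(); P[n]=im; cv2.imwrite(f'pics/{n}14.png',im)
def red(im,x0,x1,y0,y1):
    h=cv2.cvtColor(im,cv2.COLOR_BGR2HSV); k=((h[...,0]<8)|(h[...,0]>172))&(h[...,1]>150)&(h[...,2]>80)
    ys,xs=np.nonzero(k[y0:y1,x0:x1]); return (xs.mean()+x0,ys.mean()+y0) if len(xs)>5 else None
a=red(P['top'],355,405,180,235); b=red(P['scene'],100,170,195,260); print(a,b)
print(tri(ray('top',a),ray('scene',b)))
c=np.concatenate([cv2.resize(P['top'][140:250,180:400],None,fx=3.4,fy=3.4),cv2.resize(P['scene'][180:260,100:320],None,fx=3.4,fy=3.4)[:220]]); cv2.imwrite('pics/f14.png',c[:600])
E
```

```text
t 24.05 pos [ 0.3868 -0.3309  0.2012] F [0.25 0.65 0.13] T [ 0.03  -0.029 -0.027] open 0.0006 q [-0.85   0.337  1.606 -0.014  1.199  0.626]
tool x [-0.01  -0.008 -1.   ] y ang -1.4707
tool shift [ 0.1218 -0.004  -0.1195]
(np.float64(377.01612903225805), np.float64(192.3548387096774)) (np.float64(122.62162162162161), np.float64(232.0))
(array([ 0.52638801, -0.31316282,  0.09321644]), np.float64(0.0007371761775948311))
```

View pics/f14.png

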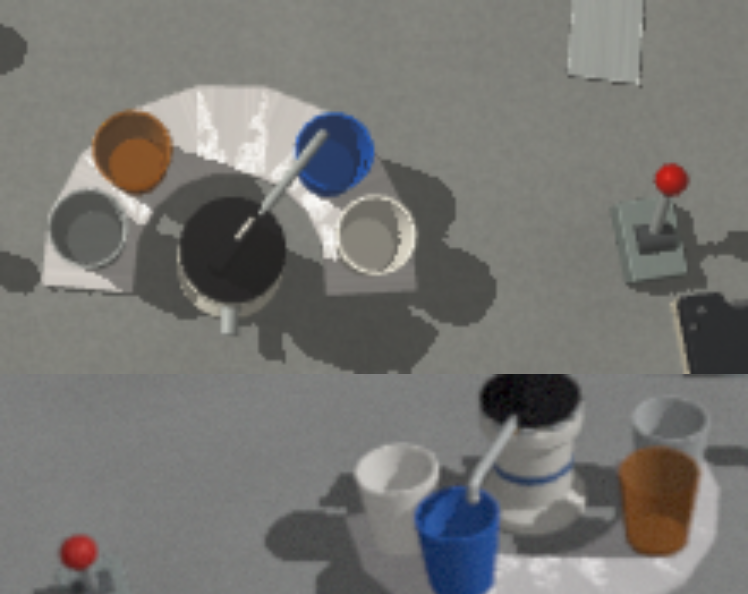

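The ball did not move between the two pushes, so it is at the stop. The spout tip (322,135) is well inside the blue mouth (335,152), the beakers stand where they stood, and the arm is clear. Handing in.

```bash
python3 -c "
from cell import robot
print(robot.hand_in())"
```

```text
the job is handed in; nothing more can be done
None
```

I pulled the knob up about 10 mm, swung the spout towards the blue beaker, and let the lug down onto the crown. I then turned it with loose fingers until it dropped into the notch at about -0.71 rad. After that I pushed the red lever over to its open stop, backed the arm clear and handed in at about 24 s of the 54 s.

**Last checks:**
- **Knob home:** the disc outline in the scene picture matches its starting outline to about one pixel; riding on the crown would have moved it about 2 px. The highest twist I read in the notch was 0.43 N m, against the 1 N m limit.
- **Spout over the beaker:** the outlet is inside the blue mouth, about 11 mm from its centre. That is worked out from the angle between spout and beaker, not measured directly at the end.
- **Lever open:** on the second push it resisted with 11 N, and the ball was at the same place before and after (x = 0.526 m).
- **Beakers and bystanders:** the beakers showed no movement in the last pictures. I looked at the bystanders only by eye and did not measure them.

**What disagreed:** the ball moved about 65 mm, where the full stroke would be 77 mm. Its start position and height suggest the lever began at roughly 0.15 rad rather than fully closed, which is still under the 0.5 rad limit for step 2. The first push left some doubt about how far the lever was open, so I pushed a second time to confirm the stop.

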